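# Tap down the bending stops around a scroll former

## Task

Clear the stops around the scroll former for the next bend: tap down the pin with the round head first, then the one with the square head, then the one with the plain bar head. Press each one lightly, only until its bright band has gone into the bush, with the head still standing clear of the bush so that it can be pulled out again later. Leave the pin with the cross-shaped head as it is, do not pull any pin up, and do not shift or lift anything else on the bench.

Things in the scene. Friction and masses are not known exactly. Their poses are not given: they have to be found in the camera images.
- round_stop: Bending stop with the round head: a dark steel block 70 x 70 x 40 mm fixed to the bench, a black bush 40 mm across on it (rim 52 mm above the bench) and a vertical pin in the bush. Origin: centre of the block's underside, z up.
- round_top (a point): Centre of the top face of the round head (a flat round disc, 50 mm across, 10 mm thick), moves with the pin; 82 mm above the bench when the joint reads 0, 74 mm when the bright band is just hidden, 62 mm when the head meets the bush.
- round_pin (a joint): How far the pin with the round head is pushed down, m. Starts between -0.003 and 0.003. A bright band 24 mm across shows between the bush and the dark neck of the pin: it is fully hidden at 0.008. At 0.020 the head's underside meets the bush. The pin has no spring: friction of about 4 N holds it wherever it is left, in both directions; it can also be pulled up, to -0.012.
- square_stop: Bending stop with the square head: a dark steel block 70 x 70 x 40 mm fixed to the bench, a black bush 40 mm across on it (rim 52 mm above the bench) and a vertical pin in the bush. Origin: centre of the block's underside, z up.
- square_top (a point): Centre of the top face of the square head (a flat square plate, 46 x 46 mm, sides along the block's sides, 10 mm thick), moves with the pin; 82 mm above the bench when the joint reads 0, 74 mm when the bright band is just hidden, 62 mm when the head meets the bush.
- square_pin (a joint): How far the pin with the square head is pushed down, m. Starts between -0.003 and 0.003. A bright band 24 mm across shows between the bush and the dark neck of the pin: it is fully hidden at 0.008. At 0.020 the head's underside meets the bush. The pin has no spring: friction of about 4 N holds it wherever it is left, in both directions; it can also be pulled up, to -0.012.
- bar_stop: Bending stop with the bar head: a dark steel block 70 x 70 x 40 mm fixed to the bench, a black bush 40 mm across on it (rim 52 mm above the bench) and a vertical pin in the bush. Origin: centre of the block's underside, z up.
- bar_top (a point): Centre of the top face of the bar head (a flat plain bar, 66 mm long (along the block's y) and 20 mm wide, 10 mm thick), moves with the pin; 82 mm above the bench when the joint reads 0, 74 mm when the bright band is just hidden, 62 mm when the head meets the bush.
- bar_pin (a joint): How far the pin with the bar head is pushed down, m. Starts between -0.003 and 0.003. A bright band 24 mm across shows between the bush and the dark neck of the pin: it is fully hidden at 0.008. At 0.020 the head's underside meets the bush. The pin has no spring: friction of about 4 N holds it wherever it is left, in both directions; it can also be pulled up, to -0.012.
- cross_stop: Bending stop with the cross head: a dark steel block 70 x 70 x 40 mm fixed to the bench, a black bush 40 mm across on it (rim 52 mm above the bench) and a vertical pin in the bush. Origin: centre of the block's underside, z up.
- cross_top (a point): Centre of the top face of the cross head (a flat plus-shaped cross, arms 14 mm wide, 60 mm overall, 10 mm thick), moves with the pin; 82 mm above the bench when the joint reads 0, 74 mm when the bright band is just hidden, 62 mm when the head meets the bush.
- cross_pin (a joint): How far the pin with the cross head is pushed down, m. Starts between -0.003 and 0.003. A bright band 24 mm across shows between the bush and the dark neck of the pin: it is fully hidden at 0.008. At 0.020 the head's underside meets the bush. The pin has no spring: friction of about 4 N holds it wherever it is left, in both directions; it can also be pulled up, to -0.012.
- former: Scroll former, a spiral steel wall on a plate 100 x 100 mm, 32 mm high, fixed to the bench. Origin: centre of its underside.
- finial: Loose iron finial standing upright, 34 mm across, 55 mm high, to be left alone. Origin: centre of its foot.
- paste_tin: Loose round tin, 48 mm across, 45 mm high, to be left alone. Origin: centre of its underside.
- collar: Loose dark iron ring, 34 mm across, 22 mm high, to be left alone. Origin: centre of its underside.
- hammer: Loose hammer lying on the far part of the bench, to be left alone. Its length is its x axis.
- wire_brush: Loose brush lying on the far part of the bench, to be left alone. Its length is its x axis.
- wrench: Loose wrench lying on the robot's right, to be left alone. Its length is its x axis.
- picket: Loose iron picket lying on the robot's left, 350 mm long (x axis), 24 mm high, to be left alone. Origin: at bench height under its middle.

How it is judged:
By the outcome, as a careful person would: the job done as asked, in the order asked, and still so for the second after the job is handed in, with the robot touching nothing.
It also fails if it takes over 51 s, if anything falls off the work surface, if the arm or the gripper's body presses on something with over 40 N, if the wrist force passes 120 N, or if a joint passes its speed limit or range.

## Robot

A 6-joint arm with a two-finger parallel gripper is mounted at the origin on the work surface. World frame = base frame: x ahead of the robot, y to its left, z up, the work surface at z = 0. Lengths are in m, angles in rad, forces in N, time in s.
With the tool pointing down it reaches from about 0.4 to 0.825 m from the base axis. Payload 7 kg.
Tool frame: the origin (TCP) lies on the mounting face of the last link; the fingertips stand 178 mm ahead of it and the grasp point (between the pads) lies 159 mm ahead of it; z points along the fingers, y is the direction in which the jaws open and shut (so a half turn about z gives the same grasp; the last joint's range is limited). The gripper opens to 88 mm and grips with 3 to 60 N. Pads are 19 mm wide; open, the fingers measure 130 mm over their backs; the gripper's body (78 mm by 193 mm) begins 47 mm behind the grasp point.
Start: joints at [-0.987, 0.359, 0.012, 0, -1.224, -0.288], TCP at [0.197, -0.646, 0.405] pointing down, gripper open.
Joint ranges: [-3.07, 3.07], [-1.43, 2.12], [-1.02, 1.25], [-3.03, 1.67], [-3.05, -0], [-3.03, 3.03]. Speed limits (rad/s): [2.39, 2.39, 3.01, 3.14, 3.14, 3.14].

## Interface

Orientations are given as [roll, pitch, yaw] about the fixed x, y, z axes, in that order (R = Rz(yaw) Ry(pitch) Rx(roll)).
In Python, from station import * gives the robot as it stands.
- The arm moves only by the tool arm_command, never from a script. Its argument "targets" is a list of rows, each a list of 3 entries, a list of its own where there are three numbers: the turn, a rotation vector about the world's x, y, z in rad, then the shift along the world's x, y, z in mm, then the closure, from 0 (fully open) to 1 (shut). In form: [[[wx, wy, wz], [tx, ty, tz], fingers], ...]. A call has 1 to 8 rows; each row shifts and turns the commanded pose from where the row before left it; what a row does not reach is not made up. A row lasts 1/10 s, in which the tool goes at most 50 mm and 8.59 degrees, less where a joint would pass 70% of its speed; a pose out of reach is approached as far as the arm can. A call with a gripper value outside its range is refused whole. The fingers move at their own pace and stop on an object; "squeeze" is the grip in N (left out, the last holds). Time passes only in rows, so rows that do not move let the fingers close. It gives the time, the measured TCP pose, the force and the opening at its end, in the units of the state.
- get_state(): the state, without advancing time (a new reading comes with each control period).
- grab_frame(name): name is "side" or "top"; returns (picture, depth): 400x640x3 uint8, red, green, blue; 400x640 float32, m along the optical axis (not along the pixel's ray), 0 where there is no reading.
- camera_params(name): a dict with "mtx" (3x3 intrinsics, pixels), "k1" (the pictures are not rectified: a ray, as slopes to the right and down, at radius r is drawn at 1 + k1 r^2 times it, then the intrinsics apply), "eye" and "orientation" of the camera in the world. Camera axes: x right, y down, z forward; pixel columns grow to the right and rows downward; lengths in m; the calibration is good to about 2 mm. A picture is of the moment at which its call begins. camera_params takes no time and is no camera call.
- job_done(): hands the job in, once; it reports no verdict.
The state is a dict: "t": time; "q": joint angles; "qd": joint speeds; "joint_efforts": joint torques, N m; "eef_pos": TCP position; "ee_rot": TCP orientation; "force": force on the tool from outside, world axes, zero at the start; "moment": the same for the moment, N m; "width": finger opening in m.
Only numpy, scipy, OpenCV 4.12 (cv2) and the standard library are available. Lean on these libraries where they do the work, as an engineer would, in place of code of your own. Each camera call takes 0.05 s, during which the arm holds its last target.

## Working session

There is one attempt and no reset: what is moved stays moved. The work goes in short steps, Python scripts to look and compute and a tool call to move; the robot and the scene stay as the last step left them, time stands still between calls to the robot, and variables do not carry over. Pictures are saved under pics/ and viewed, and the job is handed in when it is done.

Besides the shell and the picture viewer there is one more tool, called after ">>>" as name(argument=value, ...), one argument or row to a line, values as JSON. arm_command: Moves the arm, as the interface text tells. Its arguments: {"type":"object","properties":{"targets":{"type":"array"},"squeeze":{"type":"number"}},"required":["targets"]}

```bash
mkdir -p pics; ls; cat > h.py <<'E'
from station import *
import numpy as np, cv2
E
python3 - <<'E'
from h import *
s=get_state(); print(s)
for n in("top","side"):
    p,d=grab_frame(n); cv2.imwrite(f"pics/{n}0.png",p[:,:,::-1]); np.save(f"{n}0d.npy",d); print(n,camera_params(n))
E
```

```text
pics
{'t': 0.0, 'q': array([-9.86906028e-01,  3.59403624e-01,  1.10496355e-02, -3.64887670e-04,
       -1.22409492e+00, -2.88096877e-01]), 'qd': array([-0.00138871, -0.00026343, -0.00122304, -0.0005966 , -0.00030658,
        0.00044572]), 'joint_efforts': array([ 5.71624514e-04, -5.82714808e+01,  2.93048948e+01,  6.99693918e+00,
        6.80900455e-03, -1.78523433e-04]), 'eef_pos': array([ 0.19670381, -0.64549794,  0.40370494]), 'ee_rot': array([ 3.13991071e+00, -1.40715682e-04, -2.84592338e+00]), 'force': array([-0.69892153,  0.33930028, -0.47844386]), 'moment': array([ 0.0077947 , -0.01587393,  0.05649064]), 'width': 0.08776969783548755}
top {'mtx': array([[487.92898607,   0.        , 324.70949437],
       [  0.        , 487.92898607, 201.47942712],
       [  0.        ,   0.        ,   1.        ]]), 'k1': -0.1064881238844074, 'eye': array([ 0.32211343, -0.00335362,  1.38404337]), 'orientation': array([-2.91769833e+00,  2.42617795e-03, -1.57212968e+00])}
side {'mtx': array([[471.90779218,   0.        , 317.40205091],
       [  0.        , 471.90779218, 199.70397815],
       [  0.        ,   0.        ,   1.        ]]), 'k1': -0.1361243402250029, 'eye': array([0.13109639, 0.74729365, 0.77584705]), 'orientation': array([-2.24223885,  0.02029261, -2.616436  ])}
```

View pics/top0.png

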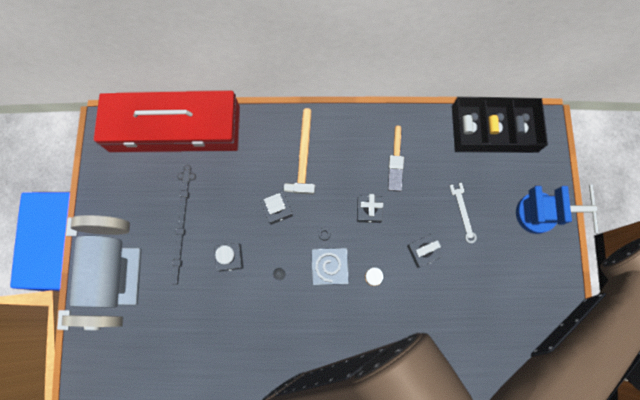

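View pics/side0.png

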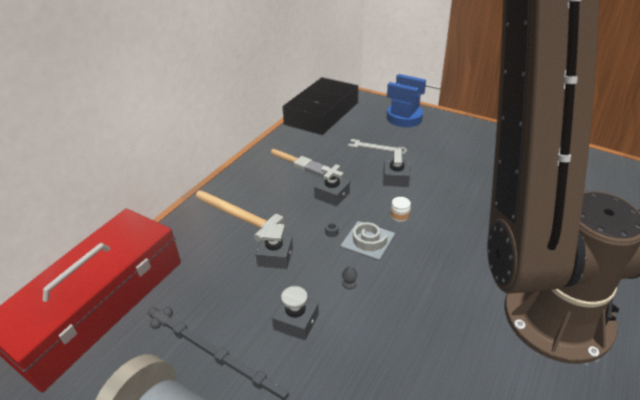

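```bash
cat >> h.py <<'E'
from scipy.spatial.transform import Rotation as R
def ray(n,uv):
    c=camera_params(n);K=c["mtx"]
    p=(np.array(uv,float)-[K[0,2],K[1,2]])/[K[0,0],K[1,1]]
    q=p.copy()
    for _ in range(30): q=p/(1+c["k1"]*(q@q))
    d=R.from_euler("xyz",c["orientation"]).apply([q[0],q[1],1]); return c["eye"],d
def onz(n,uv,z):
    e,d=ray(n,uv); return e+d*(z-e[2])/d[2]
def proj(n,X):
    c=camera_params(n);K=c["mtx"]
    x=R.from_euler("xyz",c["orientation"]).inv().apply(np.array(X)-c["eye"]); q=x[:2]/x[2]
    return q*(1+c["k1"]*(q@q))*[K[0,0],K[1,1]]+[K[0,2],K[1,2]]
E
python3 - <<'E'
from h import *
t=cv2.imread("pics/top0.png"); D=np.load("top0d.npy"); S=cv2.imread("pics/side0.png")
m=(cv2.cvtColor(t,cv2.COLOR_BGR2GRAY)>150).astype(np.uint8)
n,l,st,ce=cv2.connectedComponentsWithStats(m)
c0=camera_params("top"); Rt=R.from_euler("xyz",c0["orientation"])
for nm,(u,v) in dict(round=(225,255),square=(274,205),cross=(371,205),bar=(428,248)).items():
    i=[l[y,x] for y in range(v-4,v+5) for x in range(u-4,u+5) if l[y,x]]; i=max(set(i),key=i.count)
    r=cv2.minAreaRect(np.argwhere(l==i)[:,::-1].astype(np.float32))
    ys,xs=np.where(cv2.erode((l==i).astype(np.uint8),np.ones((3,3)))>0)
    zs=[(lambda e,d:e[2]+d[2]*D[y,x])(*ray("top",(x,y))) for y,x in zip(ys,xs)]
    print(nm,ce[i],st[i],r, onz("top",ce[i],.082),onz("top",r[0],.082),"z",np.median(zs), "side",proj("side",onz("top",ce[i],.082)))
crop=lambda im,x,y,w,h,k:cv2.resize(im[y:y+h,x:x+w],None,fx=k,fy=k,interpolation=cv2.INTER_CUBIC)
cv2.imwrite("pics/tc.png",crop(t,200,180,265,100,3)); cv2.imwrite("pics/sc.png",crop(S,240,130,185,210,2.8))
E
```

```text
round [224.01388889 254.20138889] [215 245  19  19 288] ((224.0, 254.0), (18.0, 18.0), 90.0) [0.47378666 0.27025292 0.082     ] [0.47432974 0.27031229 0.082     ] z 0.08208726771364094 side [294.60045557 294.77716212]
square [274.21501706 203.11604096] [264 193  22  21 293] ((274.24139404296875, 203.10345458984375), (16.71257972717285, 17.45536231994629), 68.19859313964844) [0.61427329 0.1376993  0.082     ] [0.61430849 0.13762764 0.082     ] z 0.08280804457397495 side [272.66710462 229.75727078]
cross [371.38571429 204.34285714] [361 194  23  22 210] ((371.2500305175781, 204.75003051757812), (18.384775161743164, 17.677669525146484), 45.0) [ 0.61033592 -0.12824836  0.082     ] [ 0.60919624 -0.12785105  0.082     ] z 0.08156147550674642 side [332.32394474 169.35517053]
bar [427.975 248.1  ] [416 240  25  17 200] ((427.9000549316406, 248.30003356933594), (8.497057914733887, 24.59674835205078), 63.43495178222656) [ 0.48934722 -0.27845802  0.082     ] [ 0.48880691 -0.27823051  0.082     ] z 0.0803286427336165 side [398.44332815 153.67156603]
```

View pics/tc.png

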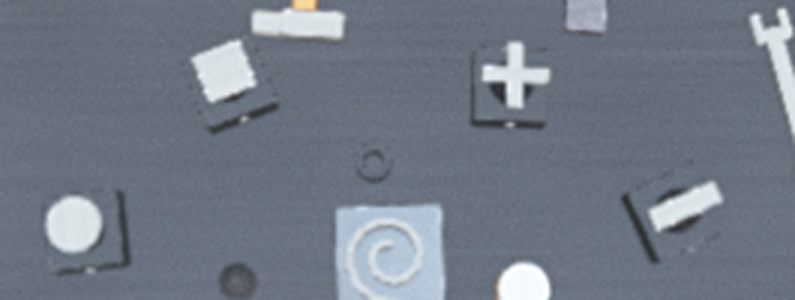

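View pics/sc.png

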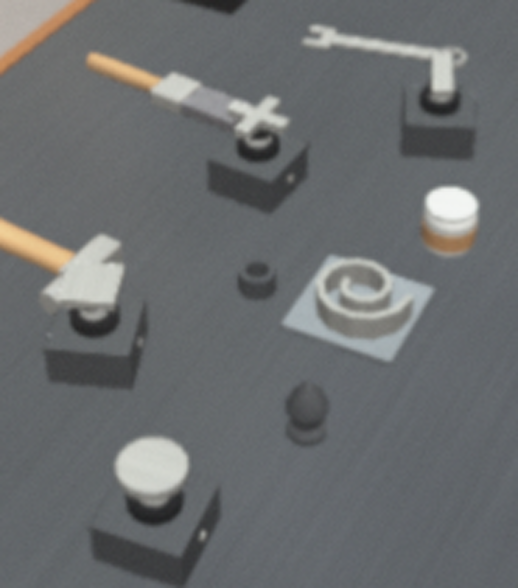

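>>> arm_command(
  targets=[
    [[0,0,0],[32,31,0],1],
    [[0,0,0],[32,31,0],1],
    [[0,0,0],[32,31,0],1],
    [[0,0,0],[32,31,0],1],
    [[0,0,0],[32,31,0],1],
    [[0,0,0],[32,31,0],1],
    [[0,0,0],[32,31,0],1],
    [[0,0,0],[32,31,0],1],
  ],
  squeeze=15,
)

```text
t: 0.9
eef_pos: [0.4537, -0.3961, 0.4045]
ee_rot: [3.141, -0.0, -2.846]
force: [0.8, 0.3, 0.8]
width: 0.0289
```

>>> arm_command(
  targets=[
    [[0,0,0],[9,44,0],1],
    [[0,0,0],[9,44,0],1],
    [[0,0,0],[9,44,0],1],
    [[0,0,0],[9,44,0],1],
    [[0,0,0],[9,44,0],1],
    [[0,0,0],[9,44,0],1],
    [[0,0,0],[9,44,0],1],
    [[0,0,0],[9,44,0],1],
  ],
)

```text
t: 1.7
eef_pos: [0.5246, -0.0438, 0.4046]
ee_rot: [3.141, 0.0, -2.846]
force: [1.7, -0.4, 0.6]
width: 0.0005
```

>>> arm_command(
  targets=[
    [[0,0,0],[-6,40,0],1],
    [[0,0,0],[-6,40,0],1],
    [[0,0,0],[-6,40,0],1],
    [[0,0,0],[-6,40,0],1],
    [[0,0,0],[-6,40,0],1],
    [[0,0,0],[-6,40,0],1],
    [[0,0,0],[-6,40,0],1],
    [[0,0,0],[0,0,0],1],
  ],
)

```text
t: 2.5
eef_pos: [0.4822, 0.238, 0.4042]
ee_rot: [3.141, -0.0, -2.842]
force: [-0.2, -1.2, 0.1]
width: 0.0005
```

>>> arm_command(
  targets=[
    [[0,0,0],[-8,32,0],1],
    [[0,0,0],[0,0,-40],1],
    [[0,0,0],[0,0,-40],1],
    [[0,0,0],[0,0,-30],1],
    [[0,0,0],[0,0,-16],1],
    [[0,0,0],[0,0,0],1],
    [[0,0,0],[0,0,0],1],
  ],
)

```text
t: 3.2
eef_pos: [0.475, 0.2663, 0.2789]
ee_rot: [-3.141, -0.0, -2.846]
force: [-0.2, 0.6, 0.3]
width: 0.0007
```

```bash
python3 - <<'E'
from h import *
s=get_state(); print(s["t"],s["eef_pos"],s["force"])
S,_=grab_frame("side"); T,_=grab_frame("top")
a=cv2.resize(S[210:350,220:370],None,fx=3,fy=3,interpolation=cv2.INTER_CUBIC); b=cv2.resize(T[180:320,150:280],None,fx=3,fy=3,interpolation=cv2.INTER_CUBIC)
cv2.imwrite("pics/r1.png",np.hstack([a,b])[:,:,::-1][:,:800])
E
```

```text
3.2 [0.47499369 0.26626987 0.2789389 ] [-0.2032595   0.59486206  0.32749002]
```

View pics/r1.png

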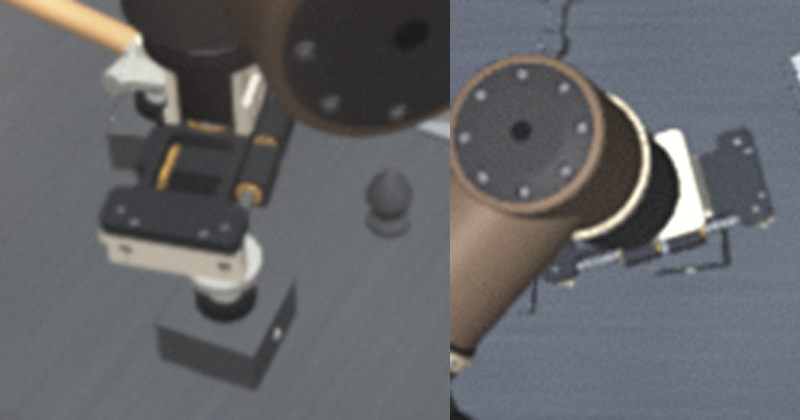

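The side view shows the closed gripper over the round head at about (220,265) in the crop. The bright band is visible above the bush and the fingertips are hidden behind the gripper body. I'll descend gently.

>>> arm_command(
  targets=[
    [[0,0,0],[0,3,-6],1],
    [[0,0,0],[0,0,-6],1],
    [[0,0,0],[0,0,-3],1],
    [[0,0,0],[0,0,0],1],
  ],
)

```text
t: 3.7
eef_pos: [0.4745, 0.2692, 0.2631]
ee_rot: [-3.141, -0.001, -2.846]
force: [-1.1, -0.6, -0.3]
width: 0.0003
```

>>> arm_command(
  targets=[
    [[0,0,0],[0,0,-2],1],
    [[0,0,0],[0,0,0],1],
  ],
)

```text
t: 3.9
eef_pos: [0.4747, 0.2693, 0.2615]
ee_rot: [-3.142, -0.0, -2.846]
force: [0.2, -0.4, -0.0]
width: 0.0004
```

>>> arm_command(
  targets=[
    [[0,0,0],[0,0,-2],1],
    [[0,0,0],[0,0,0],1],
  ],
)

```text
t: 4.1
eef_pos: [0.4748, 0.2694, 0.2597]
ee_rot: [3.142, 0.0, -2.846]
force: [1.0, 0.9, 0.7]
width: 0.0007
```

>>> arm_command(
  targets=[
    [[0,0,0],[0,0,-2],1],
    [[0,0,0],[0,0,0],1],
  ],
)

```text
t: 4.3
eef_pos: [0.4748, 0.2694, 0.2576]
ee_rot: [3.141, 0.0, -2.846]
force: [0.2, 0.3, 0.9]
width: 0.0005
```

>>> arm_command(
  targets=[
    [[0,0,0],[0,0,-1],1],
    [[0,0,0],[0,0,0],1],
  ],
)

```text
t: 4.5
eef_pos: [0.4748, 0.2694, 0.2567]
ee_rot: [3.141, 0.0, -2.846]
force: [0.8, -0.3, 2.2]
width: 0.0004
```

>>> arm_command(
  targets=[
    [[0,0,0],[0,0,-1],1],
    [[0,0,0],[0,0,0],1],
  ],
)

```text
t: 4.7
eef_pos: [0.4748, 0.2694, 0.2556]
ee_rot: [3.141, 0.0, -2.846]
force: [0.4, -0.1, 1.8]
width: 0.0003
```

>>> arm_command(
  targets=[
    [[0,0,0],[0,0,-1],1],
    [[0,0,0],[0,0,0],1],
  ],
)

```text
t: 4.9
eef_pos: [0.4748, 0.2694, 0.2546]
ee_rot: [3.142, 0.0, -2.846]
force: [0.8, 0.1, 1.8]
width: 0.0005
```

>>> arm_command(
  targets=[
    [[0,0,0],[0,0,-1],1],
  ],
)

```text
t: 5.0
eef_pos: [0.4748, 0.2694, 0.2537]
ee_rot: [3.141, 0.0, -2.846]
force: [-0.2, -0.1, 4.0]
width: 0.0005
```

>>> arm_command(
  targets=[
    [[0,0,0],[0,0,-1],1],
  ],
)

```text
t: 5.1
eef_pos: [0.4748, 0.2694, 0.2527]
ee_rot: [3.141, 0.0, -2.846]
force: [0.1, -0.5, 4.6]
width: 0.0005
```

```bash
python3 - <<'E'
from h import *
s=get_state(); print(s["t"],s["eef_pos"],s["force"])
S,_=grab_frame("side")
a=cv2.resize(S[210:350,220:370],None,fx=4,fy=4,interpolation=cv2.INTER_CUBIC)
cv2.imwrite("pics/r2.png",a[:,:,::-1])
E
```

```text
5.1 [0.47481905 0.26938802 0.2526842 ] [ 0.08202806 -0.54604798  4.63680104]
```

View pics/r2.png

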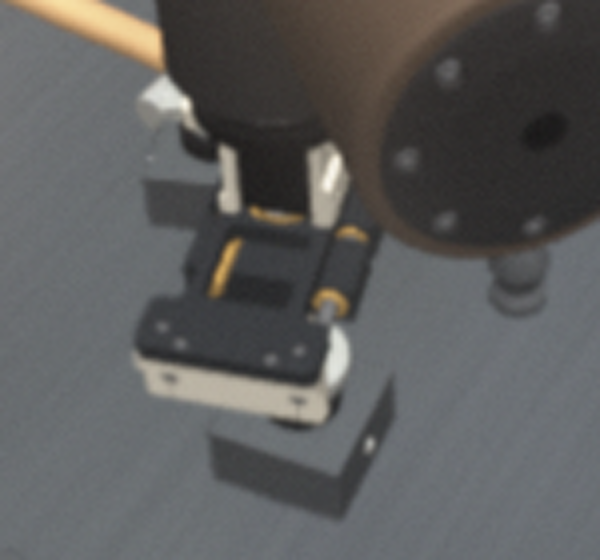

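>>> arm_command(
  targets=[
    [[0,0,0],[0,0,-1],1],
    [[0,0,0],[0,0,-1],1],
    [[0,0,0],[0,0,-1],1],
    [[0,0,0],[0,0,-1],1],
    [[0,0,0],[0,0,0],1],
  ],
)

```text
t: 5.65
eef_pos: [0.4748, 0.2694, 0.2485]
ee_rot: [3.142, 0.0, -2.846]
force: [0.8, 0.2, 1.6]
width: 0.0004
```

>>> arm_command(
  targets=[
    [[0,0,0],[0,0,10],1],
    [[0,0,0],[0,0,40],1],
    [[0,0,0],[10,-10,45],1],
    [[0,0,0],[20,-35,20],1],
    [[0,0,0],[25,-35,0],1],
    [[0,0,0],[25,-35,0],1],
    [[0,0,0],[10,-10,0],1],
    [[0,0,0],[0,0,0],1],
  ],
)

```text
t: 6.45
eef_pos: [0.5654, 0.1427, 0.3635]
ee_rot: [-3.141, -0.001, -2.849]
force: [-0.2, 0.4, 0.4]
width: 0.0007
```

```bash
python3 - <<'E'
from h import *
s=get_state(); print(s["t"],s["eef_pos"],s["force"])
S,_=grab_frame("side")
cv2.imwrite("pics/s3full.png",S[:,:,::-1])
a=cv2.resize(S[210:350,220:370],None,fx=4,fy=4,interpolation=cv2.INTER_CUBIC)
cv2.imwrite("pics/r3.png",a[:,:,::-1])
E
```

```text
6.45 [0.56541926 0.1426549  0.3635308 ] [-0.17453413  0.35620037  0.4022251 ]
```

View pics/r3.png

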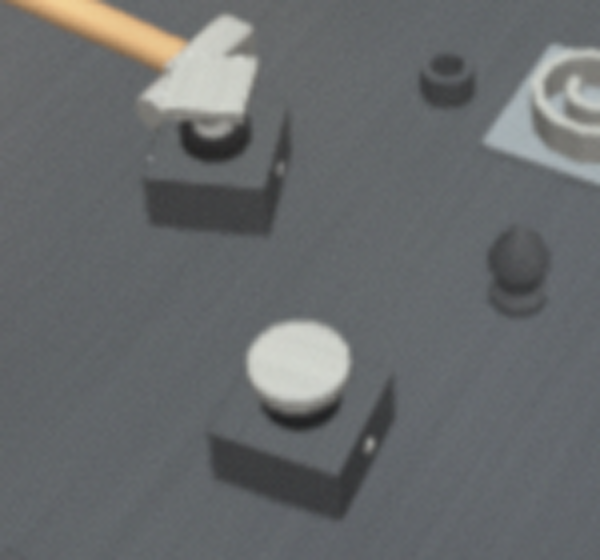

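The round head now sits low over the black bush at about (298,405) in the crop, with no bright band showing. I'll measure the drop.

```bash
cat >> h.py <<'E'
def headc(im,box):
    x0,y0,x1,y1=box; g=cv2.cvtColor(im,cv2.COLOR_BGR2GRAY)[y0:y1,x0:x1]
    m=(g>140).astype(np.uint8); n,l,st,ce=cv2.connectedComponentsWithStats(m)
    i=1+np.argmax(st[1:,4]); return ce[i]+[x0,y0],st[i]
E
python3 - <<'E'
from h import *
a=cv2.imread("pics/side0.png"); b=cv2.imread("pics/s3full.png")
c=None
for im in(a,b):
    print(headc(im,(270,275,325,325)))
for z in(.085,.082,.079,.076,.073,.070,.062): print(z,proj("side",(.4743,.2703,z)))
print(get_state()["eef_pos"])
E
```

```text
(array([293.75342466, 295.92237443]), array([ 11,  11,  26,  21, 438], dtype=int32))
(array([294.19399538, 300.02078522]), array([ 12,  15,  26,  21, 433], dtype=int32))
0.085 [294.27507178 293.66223399]
0.082 [294.35840355 294.69161782]
0.079 [294.44139841 295.71631733]
0.076 [294.52405806 296.73636006]
0.073 [294.60638421 297.75177337]
0.07 [294.68837857 298.76258444]
0.062 [294.90542088 301.43578561]
[0.56481499 0.14355674 0.36349007]
```

```bash
python3 - <<'E'
from h import *
T,D=grab_frame("top"); t=T[:,:,::-1].copy(); D0=np.load("top0d.npy")
cv2.imwrite("pics/t4.png",t)
for nm,(u,v) in dict(round=(224,254),square=(274,203)).items():
  for D_ in(D0,D):
    zs=[(lambda e,d:e[2]+d[2]*D_[y,x])(*ray("top",(x,y))) for y in range(v-4,v+5) for x in range(u-4,u+5)]
    print(nm,np.median(zs),np.std(zs))
S,DS=grab_frame("side")
for (u,v) in [(294,298),(294,299)]:
  zs=[(lambda e,d:e[2]+d[2]*DS[y,x])(*ray("side",(x,y))) for y in range(v-4,v+3) for x in range(u-6,u+7)]; print(np.median(zs))
print(get_state()["t"])
E
```

```text
round 0.0821506396035494 0.14378244650898997
round 0.06900858625456952 0.1451773533209482
square 0.08331656455681546 0.0027998107914079143
square 0.4018675730625929 0.11349818200653898
0.06733334720589379
0.06737474722239045
6.6
```

View pics/t4.png

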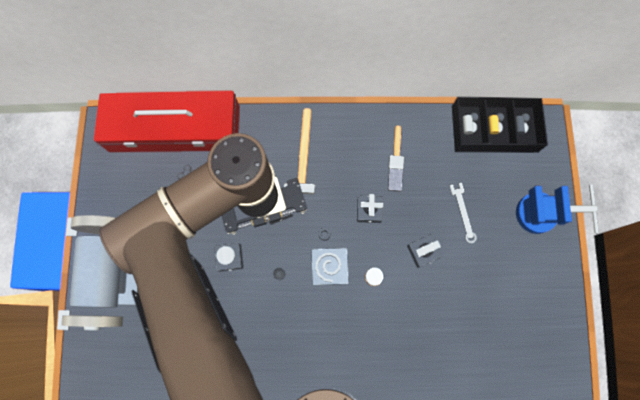

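The round head top is now at about 69–70 mm, so the band is hidden and the head is clear. Next is the square head.

>>> arm_command(
  targets=[
    [[0,0,0],[25,-3,0],1],
    [[0,0,0],[24,-3,-10],1],
    [[0,0,0],[0,0,-40],1],
    [[0,0,0],[0,0,-30],1],
    [[0,0,0],[0,0,-10],1],
    [[0,0,0],[0,0,0],1],
    [[0,0,0],[0,0,0],1],
  ],
)

```text
t: 7.3
eef_pos: [0.6141, 0.1392, 0.2752]
ee_rot: [-3.141, 0.002, -2.844]
force: [-0.4, 0.1, 0.0]
width: 0.0001
```

>>> arm_command(
  targets=[
    [[0,0,0],[0,0,-5],1],
    [[0,0,0],[0,0,-4],1],
    [[0,0,0],[0,0,-2],1],
    [[0,0,0],[0,0,-2],1],
  ],
)

```text
t: 7.7
eef_pos: [0.6137, 0.1383, 0.261]
ee_rot: [3.142, 0.0, -2.846]
force: [-0.6, 0.2, 4.1]
width: 0.0003
```

>>> arm_command(
  targets=[
    [[0,0,0],[0,0,-2],1],
    [[0,0,0],[0,0,-2],1],
  ],
)

```text
t: 7.9
eef_pos: [0.6138, 0.1383, 0.2569]
ee_rot: [3.142, 0.0, -2.846]
force: [-1.6, 0.4, 3.8]
width: 0.0005
```

>>> arm_command(
  targets=[
    [[0,0,0],[0,0,-1],1],
    [[0,0,0],[0,0,-1],1],
  ],
)

```text
t: 8.1
eef_pos: [0.6138, 0.1384, 0.2547]
ee_rot: [-3.142, 0.0, -2.846]
force: [-1.4, 0.5, 3.3]
width: 0.0004
```

>>> arm_command(
  targets=[
    [[0,0,0],[0,0,-1],1],
    [[0,0,0],[0,0,-1],1],
  ],
)

```text
t: 8.3
eef_pos: [0.6138, 0.1384, 0.2527]
ee_rot: [3.142, 0.0, -2.846]
force: [-1.2, 0.6, 3.2]
width: 0.0001
```

>>> arm_command(
  targets=[
    [[0,0,0],[0,0,-1],1],
    [[0,0,0],[0,0,-1],1],
    [[0,0,0],[0,0,-1.5],1],
    [[0,0,0],[0,0,0],1],
  ],
)

```text
t: 8.7
eef_pos: [0.6138, 0.1383, 0.2489]
ee_rot: [3.142, -0.0, -2.846]
force: [-0.1, 0.2, 0.7]
width: 0.0004
```

>>> arm_command(
  targets=[
    [[0,0,0],[0,0,10],1],
    [[0,0,0],[0,0,40],1],
    [[0,0,0],[0,-10,45],1],
    [[0,0,0],[-10,-40,15],1],
    [[0,0,0],[-14,-44,0],1],
    [[0,0,0],[-14,-44,0],1],
    [[0,0,0],[-14,-44,0],1],
    [[0,0,0],[-14,-44,0],1],
  ],
)

```text
t: 9.5
eef_pos: [0.5468, -0.0893, 0.36]
ee_rot: [-3.141, 0.001, -2.845]
force: [0.6, 0.3, -0.5]
width: 0.0005
```

>>> arm_command(
  targets=[
    [[0,0,0],[-14,-44,0],1],
    [[0,0,0],[-14,-44,0],1],
    [[0,0,0],[-14,-44,0],1],
    [[0,0,0],[-6,-15,0],1],
    [[0,0,0],[0,0,0],1],
    [[0,0,0],[0,0,0],1],
  ],
)

```text
t: 10.1
eef_pos: [0.4997, -0.2347, 0.3594]
ee_rot: [3.142, 0.0, -2.847]
force: [0.1, -0.7, -0.9]
width: 0.0006
```

```bash
python3 - <<'E'
from h import *
s=get_state(); print(s["t"],s["eef_pos"],s["force"])
T,D=grab_frame("top"); D0=np.load("top0d.npy"); S,_=grab_frame("side")
cv2.imwrite("pics/s5full.png",S[:,:,::-1]); cv2.imwrite("pics/t5.png",T[:,:,::-1])
cv2.imwrite("pics/s5.png",cv2.resize(S[190:340,230:400],None,fx=4,fy=4,interpolation=cv2.INTER_CUBIC)[:,:,::-1])
for nm,(u,v) in dict(round=(224,254),square=(274,204),cross=(371,205)).items():
  for D_ in(D0,D):
    r=3 if nm!="cross" else 1
    zs=[(lambda e,d:e[2]+d[2]*D_[y,x])(*ray("top",(x,y))) for y in range(v-r,v+r+1) for x in range(u-r,u+r+1) if D_[y,x]>0]
    print(nm,np.median(zs))
E
```

```text
10.1 [ 0.49971581 -0.234685    0.35941342] [ 0.13885915 -0.65099726 -0.86835079]
round 0.08247062171177177
round 0.06945579775622668
square 0.08362478091152936
square 0.07016344541363861
cross 0.08187637138677806
cross 0.6093118505683294
```

View pics/s5.png

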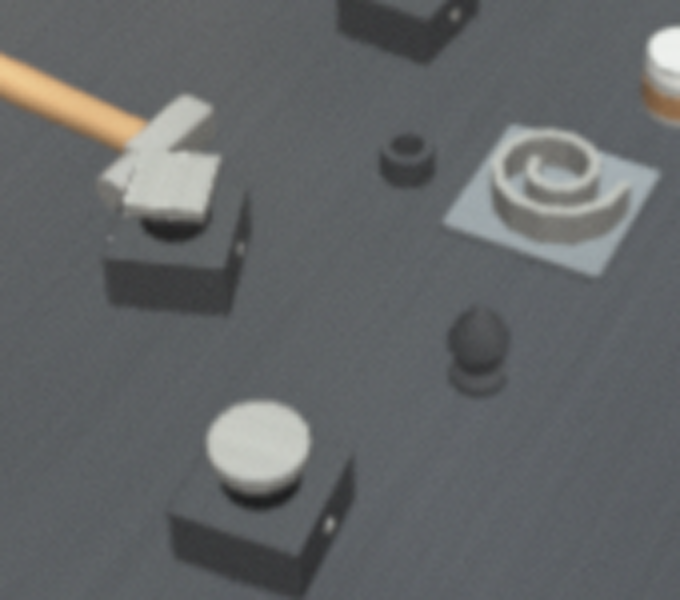

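Both the round head (crop 258,450) and the square head (crop 170,190) sit over their black bushes with no band showing. Depth puts their tops at 69.5 and 70 mm. Now the bar.

>>> arm_command(
  targets=[
    [[0,0,0],[-11,-40,0],1],
    [[0,0,0],[0,-3,-15],1],
    [[0,0,0],[0,0,-40],1],
    [[0,0,0],[0,0,-25],1],
    [[0,0,0],[0,0,-5],1],
    [[0,0,0],[0,0,0],1],
    [[0,0,0],[0,0,0],1],
  ],
)

```text
t: 10.9
eef_pos: [0.4898, -0.2773, 0.2755]
ee_rot: [-3.14, 0.001, -2.844]
force: [0.3, -0.5, 0.5]
width: 0.0007
```

```bash
python3 - <<'E'
from h import *
s=get_state(); print(s["t"],s["eef_pos"],s["force"])
S,_=grab_frame("side")
cv2.imwrite("pics/s6.png",cv2.resize(S[90:230,310:480],None,fx=4,fy=4,interpolation=cv2.INTER_CUBIC)[:,:,::-1])
E
```

```text
10.9 [ 0.48975922 -0.27728627  0.27552478] [ 0.30775742 -0.49581574  0.52539015]
```

View pics/s6.png

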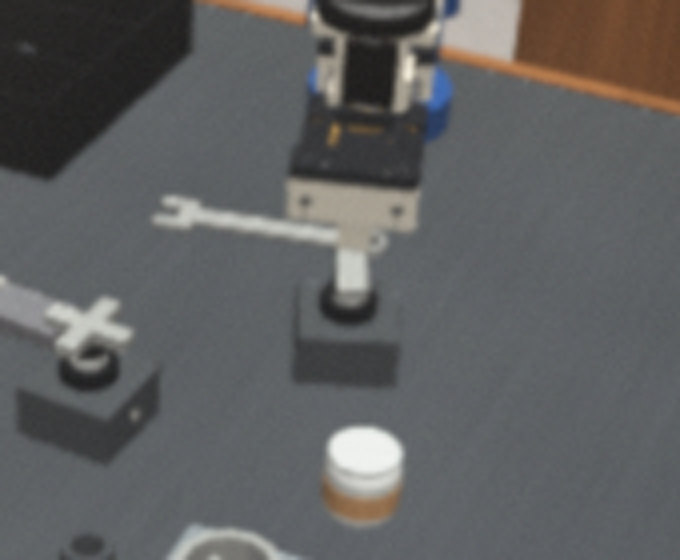

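The fingertip at crop (355,240) is over the bar head, and the band still shows at (348,298). I'll press.

>>> arm_command(
  targets=[
    [[0,0,0],[0,0,-5],1],
    [[0,0,0],[0,0,-4],1],
    [[0,0,0],[0,0,-2],1],
    [[0,0,0],[0,0,-2],1],
  ],
)

```text
t: 11.35
eef_pos: [0.4887, -0.2777, 0.2611]
ee_rot: [-3.142, 0.0, -2.846]
force: [-0.3, -0.2, -0.2]
width: 0.0006
```

>>> arm_command(
  targets=[
    [[0,0,0],[0,0,-2],1],
    [[0,0,0],[0,0,-2],1],
  ],
)

```text
t: 11.55
eef_pos: [0.4888, -0.2777, 0.2572]
ee_rot: [-3.142, -0.0, -2.846]
force: [-0.3, 1.7, 3.5]
width: 0.0005
```

>>> arm_command(
  targets=[
    [[0,0,0],[0,0,-1],1],
    [[0,0,0],[0,0,-1],1],
  ],
)

```text
t: 11.75
eef_pos: [0.4887, -0.2777, 0.2553]
ee_rot: [-3.141, 0.0, -2.846]
force: [-1.7, 0.5, 3.6]
width: 0.0006
```

>>> arm_command(
  targets=[
    [[0,0,0],[0,0,-1],1],
    [[0,0,0],[0,0,-1],1],
  ],
)

```text
t: 11.95
eef_pos: [0.4887, -0.2777, 0.2532]
ee_rot: [-3.141, 0.0, -2.846]
force: [-1.4, 0.3, 3.7]
width: -0.0001
```

>>> arm_command(
  targets=[
    [[0,0,0],[0,0,-1],1],
    [[0,0,0],[0,0,-1],1],
    [[0,0,0],[0,0,-2],1],
    [[0,0,0],[0,0,0],1],
  ],
)

```text
t: 12.35
eef_pos: [0.4888, -0.2777, 0.2488]
ee_rot: [3.141, -0.0, -2.846]
force: [-0.4, -0.6, 1.3]
width: 0.0007
```

>>> arm_command(
  targets=[
    [[0,0,0],[0,0,10],1],
    [[0,0,0],[0,0,40],1],
    [[0,0,0],[0,0,45],1],
    [[0,0,0],[0,0,45],1],
    [[0,0,0],[-15,-44,10],1],
    [[0,0,0],[-15,-44,0],1],
    [[0,0,0],[-15,-44,0],1],
    [[0,0,0],[-15,-44,0],1],
  ],
)

```text
t: 13.15
eef_pos: [0.428, -0.455, 0.4002]
ee_rot: [-3.141, 0.001, -2.845]
force: [0.2, -0.1, 0.0]
width: 0.0005
```

>>> arm_command(
  targets=[
    [[0,0,0],[-20,-44,0],1],
    [[0,0,0],[-20,-44,0],1],
    [[0,0,0],[-20,-44,0],1],
    [[0,0,0],[0,0,0],1],
    [[0,0,0],[0,0,0],1],
  ],
)

```text
t: 13.65
eef_pos: [0.3677, -0.5867, 0.3987]
ee_rot: [3.141, -0.0, -2.848]
force: [0.3, 0.2, 0.4]
width: 0.0005
```

```bash
python3 - <<'E'
from h import *
s=get_state(); print(s["t"],s["eef_pos"],s["force"])
T,D=grab_frame("top"); D0=np.load("top0d.npy"); S,_=grab_frame("side")
cv2.imwrite("pics/s7full.png",S[:,:,::-1]); cv2.imwrite("pics/t7.png",T[:,:,::-1])
cv2.imwrite("pics/s7.png",cv2.resize(S[130:340,240:425],None,fx=2.8,fy=2.8,interpolation=cv2.INTER_CUBIC)[:,:,::-1])
for nm,(u,v) in dict(round=(224,254),square=(274,204),cross=(371,205),bar=(428,248)).items():
  for D_ in(D0,D):
    r=3 if nm in("round","square") else 1
    zs=[(lambda e,d:e[2]+d[2]*D_[y,x])(*ray("top",(x,y))) for y in range(v-r,v+r+1) for x in range(u-r,u+r+1) if D_[y,x]>0]
    print(nm,np.median(zs))
E
```

```text
13.65 [ 0.36771637 -0.58670072  0.39870907] [0.2985084  0.19538496 0.39029538]
round 0.08247062171177177
round 0.0701619021056874
square 0.08362478091152936
square 0.07053422578234048
cross 0.08187637138677806
cross 0.08112273094572786
bar 0.07839514711964912
bar 0.07104532541004338
```

View pics/s7.png

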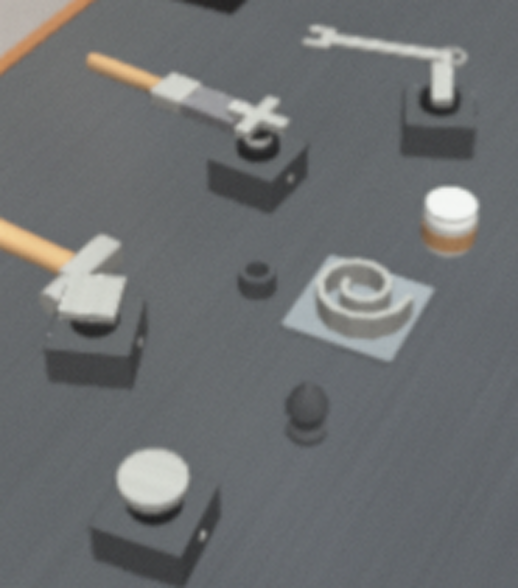

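View pics/t7.png

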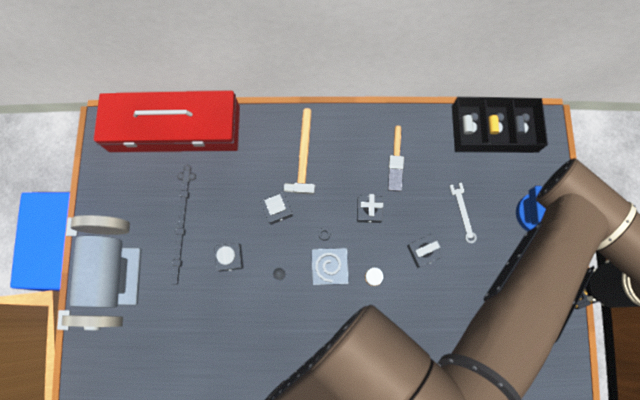

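All three bands are gone and the heads stand at about 70–71 mm. The cross head still shows its band at crop (260,140), and nothing else has moved. The arm is clear, so I'll hand in.

```bash
python3 -c "
from h import *
print(job_done())"
```

```text
the job is handed in; nothing more can be done
None
```

I pressed down the round, square and bar pins in that order with closed fingertips, at about 4–5 N, and handed the job in at about 13.8 s of the 51 s allowed.

- **Pressed pins:** In the last pictures the bright bands are hidden. The head tops read 70.2, 70.5 and 71.0 mm by top-camera depth; the target range is between 62 and 74 mm. The fingertip height at each press agreed, at about 70.5–71 mm.
- **Cross pin and the rest of the bench:** The cross pin reads the same as at the start (81.9 mm, then 81.1 mm, within the noise) and still shows its band. I saw nothing else on the bench moved, and the arm is clear of everything.
- **Readings that disagreed:** One side-camera depth reading put the round head lower, at about 67 mm, which is still clear of the bush. The contact force on the round pin built up gradually, so I could not tell exactly where contact began. I judged the depth by height and pictures instead.

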